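# Lock a spring-nut rod socket into the bench channel

### The job

Take the rod socket out of the wooden storage block and put its spring nut lengthwise into the slot of the bench channel, on the open side of the stop. Slide it along until its collar touches the pad of the stop, without pushing the pad back, then press it down against its spring, twist it a quarter turn and let it rise so that the channel lips sit in the grooves of the nut. Press firmly but not hard, let go of it still against the pad, and leave the plain socket and the rubber bung that stand between where they are.

Things in the scene. Friction and masses are not known exactly. Their poses are not given: they have to be found in the camera images.
- channel: Fixed aluminium channel on the bench, 260 long (its x) x 48 wide x 40 high, z up, origin under its centre. A 20 wide slot runs the length of its top. Inside, the floor is 3 above the underside and there is room 42 wide, enough to turn the nut. The stop is 35 to 85 to the +x side of its centre; on the stop's -x side the slot is free to the end.
- slot_mid (a point): Middle of the slot's mouth, on the channel's top (40 above its underside); axes as the channel's. The mouth is bevelled from 23 to 20 wide; the lips are bent down, each edge 2.5 thick (10 to 12.5 from the middle), ending 32 above the channel's underside.
- block: Fixed wooden storage block, 90 (x) x 75 (y) x 48 high, origin under its centre, with an upright pocket 38 (x) x 22 (y) through its middle. The rod socket stands in it, its collar resting on the block's top.
- socket_grip (a point): Rod socket (0.15 to 0.29 kg): this point is on its axis in its aluminium grip block of 36 (x) x 20 (y) x 48 high, 16 below the block's top. In the channel it is 90 above the channel's underside when the foot meets the floor, 82 when pressed down until the collar meets the lips, free to turn from 84 down, and 87 when locked with the lips in the grooves.
- socket_collar (a point): Centre of the underside of the rod socket's round steel collar, 44 diameter, 10 high, 42 below socket_grip, same axes. With the collar touching the stop's pad it is 22 from the pad's face along the channel. Locked, it is 45 above the channel's underside.
- socket_nut (a point): Centre of the rod socket's nut, 57.5 below socket_grip, same axes: 35 (x) x 18 (y) x 11 high, on a neck of 17.5 diameter. Two grooves parallel to y cross its top, 5.5 wide, 3 deep, 11.25 from the axis. Below it a sprung foot of 12 diameter reaches 87 below socket_grip; it takes 5 N to start it and 1.2 N more per mm, 10 to 13 N of push with the collar on the lips.
- plain_socket: Loose bystander: a smaller, plain rod socket on a round flat base of 42 diameter, 48 high, without nut. Origin: centre of its underside.
- bung: Loose bystander: black rubber bung, 28 diameter, 28 high. Origin: centre of its underside.
- stop_block (a point): Dark stop block clamped over the channel, 22 long, top 56 above the channel's underside: this point is the middle of its face looking to the channel's -x, 48 above that underside; axes as the channel's. A flat steel pad (30 wide, 4 thick) on a stud stands before this face; its own face is 4 to 28 mm from it: how far is not measured. The pad is held by friction: about 16 N shifts it.

How it is judged:
On the way, in this order (a step that is already met when the one before it is completed fails the run):
1. the nut is down in the slot, lengthwise, on the open side of the stop (z of socket_collar in the frame of channel below 0.05 m and y of socket_collar in the frame of channel between -0.004 and 0.004 m and x of socket_collar in the frame of pad_face below -0.018 m and angle between the x axis of socket_collar and the x axis of channel, either way round below 0.2 rad), for 0.1 s.
2. the nut is pressed down below the lips and turned across the channel (z of socket_collar in the frame of channel below 0.0445 m and angle between the y axis of socket_collar and the x axis of channel, either way round below 0.3 rad), for 0.1 s.
At the end, for the whole second after the job is handed in: The rod socket stands upright (within 5 degrees) in the channel, its nut across the channel within 10 degrees with the lips in its grooves (collar underside 43.5 to 46.8 mm above the channel's underside), its collar within 2.5 mm of the stop's pad, at rest and let go (angle between the y axis of socket_collar and the x axis of channel, either way round below 0.18 rad and z of socket_collar in the frame of channel between 0.0435 and 0.0468 m and y of socket_collar in the frame of channel between -0.004 and 0.004 m and x of socket_collar in the frame of pad_face above -0.0245 m and angle between socket_collar's own z axis and vertical below 0.09 rad and contact force between the fingers and anything else below 0.1 N and linear speed of socket below 0.02 m/s); the robot touches nothing.
It fails at once if the stop's pad is pushed along by more than 3 mm (distance of pad_face from where it was at the start of the episode above 0.003 m).
It fails at once if the rod socket is pressed on the channel with more than 45 N (contact force between socket and channel above 45 N).
It fails at once if the plain socket or the rubber bung is moved by more than 20 mm (distance of any of plain_socket, bung from where it was at the start of the episode above 0.02 m).
It also fails if it takes over 61 s, if anything falls off the work surface, if the arm or the gripper's body presses on something with over 40 N, if the wrist force passes 120 N, or if a joint passes its speed limit or range.

### The arm

A 6-joint arm with a two-finger parallel gripper is mounted at the origin on the work surface. World frame = base frame: x ahead of the robot, y to its left, z up, the work surface at z = 0. Lengths are in m, angles in rad, forces in N, time in s.
With the tool pointing down it reaches from about 0.275 to 0.75 m from the base axis. Payload 10.2 kg.
Tool frame: the origin (TCP) lies at the very end of the fingers, on their centre line; the grasp point (between the pads) lies 19 mm behind it; y points along the fingers, x is the direction in which the jaws open and shut, and the axes are right-handed (so a half turn about y gives the same grasp; the last joint's range is limited). The gripper opens to 88 mm and grips with 3 to 60 N. Pads are 18 mm wide; open, the fingers measure 123 mm over their backs; the gripper's body (75 mm by 187 mm) begins 45 mm behind the grasp point.
Start: joints at [0.958, 0.313, 1.498, -0, 1.331, -0.223], TCP at [0.2, 0.486, 0.214] pointing down, gripper open.
Joint ranges: [-2.94, 2.94], [-0.97, 2.17], [0.19, 2.56], [-1.23, 4.37], [0.02, 3.11], [-2.88, 2.88]. Speed limits (rad/s): [2.39, 2.39, 3.01, 3.14, 3.14, 3.14].

### API

Orientations are given as [roll, pitch, yaw] about the fixed x, y, z axes, in that order (R = Rz(yaw) Ry(pitch) Rx(roll)).
In Python, from bench import status, eyes, finish_job gives the robot as it stands.
- The arm moves only by the shell command python3 -m pendant 'ROWS' [FORCE]. ROWS is JSON, a list of rows, each an object of numbers: "x", "y", "z": the shift along the tool's x, y, z in mm; "rx", "ry", "rz": the turn, a rotation vector about the tool's x, y, z in rad; "hand": the finger opening in mm, from 0 to 88.1. A call has exactly 8 rows; each row shifts and turns the commanded pose from where the row before left it, along the tool's axes as they then stand; what a row does not reach is not made up. A row lasts 1/8 s, in which the tool goes at most 62.5 mm and 10.7 degrees, less where a joint would pass 70% of its speed; a pose out of reach is approached as far as the arm can. A call is refused whole if a number of a shift passes 62.5 or a number of a turn 0.188, either way. A call with a gripper value outside its range is refused whole. The fingers move at their own pace and stop on an object; FORCE is the grip in N (left out, the last holds). Time passes only in rows, so rows that do not move let the fingers close, or fill a call up. It gives the time, the measured TCP pose, the force and the opening at its end, in the units of the state.
- status.get_state(): the state, without advancing time (a new reading comes with each control period).
- eyes.capture(name): name is "side" or "top" or "wrist"; returns (picture, depth): 420x560x3 uint8, red, green, blue; 420x560 float32, m along the optical axis (not along the pixel's ray), 0 where there is no reading.
- eyes.calibration(name): a dict with "fx", "fy", "cx", "cy" (pixels), "R" (3x3) and "t" (3): a world point X has camera coordinates R X + t. Camera axes: x right, y down, z forward; pixel columns grow to the right and rows downward; lengths in m; the calibration is good to about 2 mm. A picture is of the moment at which its call begins: read the wrist's pose just before it. calibration takes no time and is no camera call; for the wrist camera it gives the pose at the moment of the call.
- finish_job(): hands the job in, once; it reports no verdict.
The state is a dict: "time": time; "joint_pos": joint angles; "qd": joint speeds; "joint_torque": joint torques, N m; "ee_pos": TCP position; "tool_rot": TCP orientation; "force": force on the tool from outside, world axes, zero at the start; "wrist_torque": the same for the moment, N m; "gripper_width": finger opening in m.
Only numpy, scipy, OpenCV 4.12 (cv2) and the standard library are available. Lean on these libraries where they do the work, as an engineer would, in place of code of your own. Each camera call takes 0.05 s, during which the arm holds its last target.

## Working session

There is one attempt and no reset: what is moved stays moved. The work goes in short steps, Python scripts to look and compute and a shell command to move; the robot and the scene stay as the last step left them, time stands still between calls to the robot, and variables do not carry over. Pictures are saved under pics/ and viewed, and the job is handed in when it is done.

```bash
mkdir -p pics; ls; python3 - <<'E'
from bench import status, eyes
import cv2,numpy as np
s=status.get_state(); print({k:np.round(v,4).tolist() for k,v in s.items()})
for n in ("side","top","wrist"):
    c=eyes.calibration(n); p,d=eyes.capture(n)
    cv2.imwrite(f"pics/{n}0.png",p[:,:,::-1]); np.savez(f"pics/{n}0.npz",p=p,d=d,**{k:np.array(v) for k,v in c.items()})
    print(n,{k:np.round(v,4).tolist() for k,v in c.items()})
E
```

```text
pics
{'time': 0.0, 'joint_pos': [0.9576, 0.3134, 1.4984, -0.0, 1.331, -0.2234], 'qd': [-0.0007, -0.0001, -0.0019, 0.0012, 0.0014, -0.0008], 'joint_torque': [-0.0003, -40.221, -25.2271, 0.0694, 0.0353, -0.0001], 'ee_pos': [0.1994, 0.4854, 0.2135], 'tool_rot': [-1.5705, 0.0012, 1.181], 'force': [-0.1512, -0.3235, -0.0034], 'wrist_torque': [-0.0296, -0.0269, 0.0352], 'gripper_width': 0.0882}
side {'fx': 430.5731, 'fy': 430.5731, 'cx': 278.9588, 'cy': 217.5527, 'R': [[-0.9864, -0.1631, -0.02], [-0.0982, 0.6828, -0.7239], [0.1318, -0.7121, -0.6896]], 't': [0.5197, 0.1076, 0.6474]}
top {'fx': 411.4556, 'fy': 411.4556, 'cx': 279.048, 'cy': 210.2956, 'R': [[-0.0106, -0.9998, -0.0139], [-0.9829, 0.013, -0.1839], [0.1841, 0.0117, -0.9828]], 't': [0.0172, 0.5585, 0.6429]}
wrist {'fx': 374.1112, 'fy': 374.1112, 'cx': 282.3788, 'cy': 213.107, 'R': [[0.3787, 0.9255, -0.002], [0.8795, -0.3592, 0.3121], [0.2881, -0.12, -0.95]], 't': [-0.5249, -0.0445, 0.3898]}
```

View pics/side0.png

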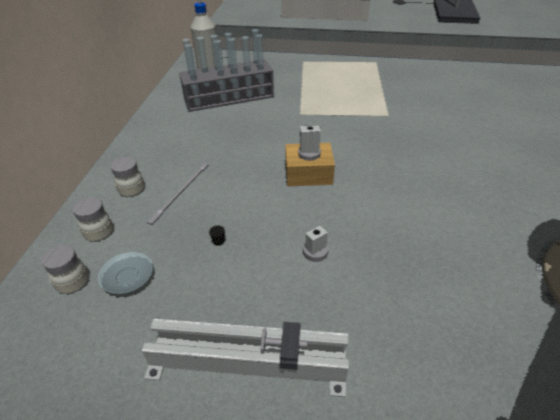

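View pics/top0.png

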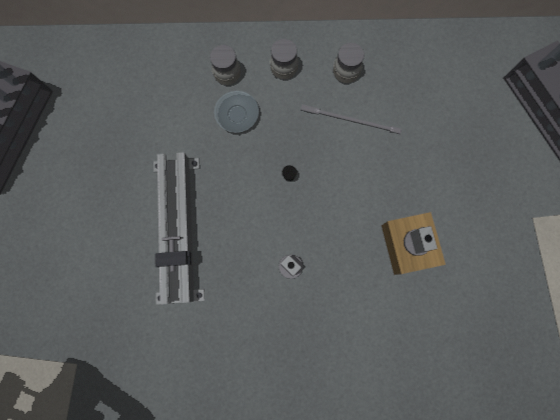

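View pics/wrist0.png

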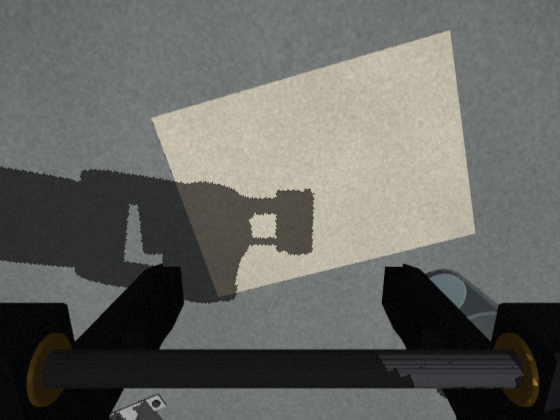

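Top view: the channel is at left (rows 152-303, cols 157-190), with its stop at (173,258) and pad at (173,238). The block is at (413,243) with the socket top at (427,238), the plain socket is at (291,265) and the bung at (289,173). Now I'll measure them.

```bash
cat > h.py <<'E'
import numpy as np,cv2
def load(n):
    z=np.load(f"pics/{n}.npz"); return {k:z[k] for k in z.files}
def cloud(v):
    d=v['d']; h,w=d.shape; u,vv=np.meshgrid(np.arange(w),np.arange(h))
    c=np.stack([(u-v['cx'])/v['fx']*d,(vv-v['cy'])/v['fy']*d,d],-1)
    X=(c-v['t'])@v['R']; X[d<=0]=np.nan; return X
def snap(n,tag):
    from bench import eyes,status
    c=eyes.calibration(n);p,d=eyes.capture(n)
    cv2.imwrite(f"pics/{tag}.png",p[:,:,::-1]); np.savez(f"pics/{tag}.npz",p=p,d=d,**{k:np.array(x) for k,x in c.items()})
    return load(tag)
E
python3 - <<'E'
from h import *
np.set_printoptions(precision=4,suppress=True)
def rect(P):
    c,s,a=cv2.minAreaRect((P[:,:2]*1000).astype(np.float32)); return np.round(c,1),np.round(s,1),round(a,2)
for n,boxes in (("top0",dict(ch=(145,145,215,312),blk=(375,205,455,285),ps=(270,245,312,285),bg=(275,160,305,188))),("side0",dict(ch=(135,310,360,400),blk=(275,115,345,195),ps=(295,220,335,265),bg=(205,222,230,248)))):
    v=load(n); X=cloud(v)
    fl=X[300:340,300:400].reshape(-1,3); print(n,"floor z",np.nanmedian(fl[:,2]),np.nanstd(fl[:,2]))
    for k,(a,b,c,d) in boxes.items():
        P=X[b:d,a:c].reshape(-1,3); P=P[~np.isnan(P[:,0])]
        hist=np.histogram(P[:,2],np.arange(-.005,.13,.005))[0]
        print(k,hist.tolist())
        for lo,hi in dict(ch=[(.035,.045),(.048,.06)],blk=[(.043,.053),(.1,.12)],ps=[(.04,.055),(.006,.03)],bg=[(.02,.035)])[k]:
            Q=P[(P[:,2]>lo)&(P[:,2]<hi)]
            if len(Q)>5: print("  ",lo,hi,len(Q),np.median(Q,0),*rect(Q))
E
```

```text
top0 floor z 0.000511477027153003 0.001258413448577097
ch [2388, 5418, 317, 88, 78, 91, 88, 144, 1031, 1376, 83, 169, 369, 1, 0, 0, 0, 0, 0, 0, 0, 0, 0, 0, 0, 0]
   0.035 0.045 2407 [0.5426 0.1966 0.0402] [537.2 191. ] [260.1  53.5] 3.61
   0.048 0.06 592 [0.4818 0.189  0.0557] [487.4 190.1] [56.7 57. ] 2.26
blk [1356, 2224, 38, 38, 36, 42, 46, 43, 42, 46, 1584, 163, 169, 29, 25, 20, 25, 27, 25, 25, 30, 58, 273, 0, 0, 0]
   0.043 0.053 1762 [ 0.4946 -0.2098  0.0484] [ 502.  -217.2] [90.  76.9] 11.15
   0.1 0.12 331 [ 0.5013 -0.2159  0.1063] [ 501.9 -217. ] [36.  20.7] 10.57
ps [440, 787, 10, 198, 6, 1, 0, 5, 7, 6, 191, 23, 0, 0, 0, 0, 0, 0, 0, 0, 0, 0, 0, 0, 0, 0]
   0.04 0.055 220 [ 0.4669 -0.0083  0.0484] [466.6  -8.6] [29.2 18.9] 44.32
   0.006 0.03 215 [ 0.4621 -0.0068  0.0125] [466.4  -7.8] [40.1 40. ] 88.32
bg [255, 402, 2, 1, 4, 5, 158, 13, 0, 0, 0, 0, 0, 0, 0, 0, 0, 0, 0, 0, 0, 0, 0, 0, 0, 0]
   0.02 0.035 176 [ 0.6317 -0.0077  0.0283] [631.9  -7.6] [24.9 26. ] 88.82
side0 floor z -0.0005642934475972187 0.011936959086251205
ch [7920, 4270, 674, 472, 380, 374, 358, 600, 3423, 
[... 190 characters left out ...]
[57.2 53.9] 7.3
blk [2082, 1254, 99, 101, 92, 96, 108, 102, 101, 106, 773, 44, 115, 41, 42, 40, 43, 44, 44, 53, 47, 67, 90, 0, 0, 0]
   0.043 0.053 845 [ 0.5009 -0.1992  0.0475] [ 503.3 -214.4] [90.1 78. ] 11.36
   0.1 0.12 157 [ 0.5029 -0.2108  0.1052] [ 503.2 -214.5] [35.5 22.2] 10.13
ps [788, 330, 57, 159, 47, 42, 39, 52, 47, 48, 181, 1, 0, 0, 0, 0, 0, 0, 0, 0, 0, 0, 0, 0, 0, 0]
   0.04 0.055 230 [ 0.4681 -0.0033  0.0471] [468.6  -6.1] [29.8 21.4] 45.96
   0.006 0.03 334 [0.4654 0.0042 0.0123] [467.3  -0.3] [39.6 30.4] 5.12
bg [273, 128, 21, 22, 29, 23, 154, 0, 0, 0, 0, 0, 0, 0, 0, 0, 0, 0, 0, 0, 0, 0, 0, 0, 0, 0]
   0.02 0.035 177 [ 0.6324 -0.0034  0.0271] [633.2  -5.5] [25.7 25.6] 51.98
```

```bash
cat >> h.py <<'E'
from scipy.spatial.transform import Rotation as Ro
def toolR(r): return Ro.from_euler('xyz',r).as_matrix()
E
python3 - <<'E'
from h import *
np.set_printoptions(precision=4,suppress=True)
T=toolR([-1.5705,.0012,1.181]);p=np.array([.1994,.4854,.2135])
v=load("wrist0"); c=-v['R'].T@v['t']; print("cam in tool",T.T@(c-p)); print("cam axes in tool (cols x y z)\n",T.T@v['R'].T)
# move to viewing pose: tcp (.50?,..)
for yaw in (93.7,101):
  R=toolR([-np.pi/2,0,np.radians(yaw)])
  Rc=R@T.T@v['R'].T; off=R@T.T@(c-p)
  # point where optical axis hits z=.04 rel to tcp when tcp z=.22
  for z in (.2,.26):
    L=(z+off[2]-.04)/-Rc[2,2]; print(yaw,z,"cam off",off,"axis hit rel tcp",off+Rc[:,2]*L, L)
# delta in tool axes to go
tgt=np.array([.56,.19,.26]); print(T.T@(tgt-p)*1000)
E
```

```text
cam in tool [ 0.0006 -0.1697  0.0801]
cam axes in tool (cols x y z)
 [[ 1.      0.0016 -0.0003]
 [ 0.0008 -0.3124  0.95  ]
 [ 0.0014 -0.95   -0.3124]]
93.7 0.2 cam off [-0.08   -0.0045  0.1697] axis hit rel tcp [ 0.0282  0.0023 -0.16  ] 0.34703252011414204
93.7 0.26 cam off [-0.08   -0.0045  0.1697] axis hit rel tcp [ 0.0479  0.0036 -0.22  ] 0.4101934248978877
101 0.2 cam off [-0.0788 -0.0147  0.1697] axis hit rel tcp [ 0.0277  0.0059 -0.16  ] 0.34703252011414204
101 0.26 cam off [-0.0788 -0.0147  0.1697] axis hit rel tcp [ 0.047   0.0096 -0.22  ] 0.4101934248978876
[-136.2687  -46.4686 -445.7884]
```

```bash
cat >> h.py <<'E'
def plan(goal,yawdeg,nrow,rotrows,start=None,n0=0):
    """rows (tool-frame mm, rad) to go to goal [m] & yaw; straight world line in nrow rows, rotation spread over rotrows"""
    from bench import status
    s=status.get_state(); p=np.array(s['ee_pos']); R=toolR(s['tool_rot']); y0=np.degrees(s['tool_rot'][2])
    Rg=toolR([-np.pi/2,0,np.radians(yawdeg)])
    rv=Ro.from_matrix(R.T@Rg).as_rotvec()
    print("now",np.round(p,4),np.round(s['tool_rot'],4),"rotvec",np.round(rv,4))
    d=(np.array(goal)-p)/nrow*1000
    for i in range(max(nrow,rotrows)):
        a=R.T@d if i<nrow else np.zeros(3)
        r=rv/rotrows if i<rotrows else np.zeros(3)
        print(i,"xyz",np.round(a,2),"r",np.round(r,4))
        if i<rotrows: R=R@Ro.from_rotvec(r).as_matrix()
E
python3 -c "
from h import *
plan([.48,.19,.22],93.7,8,3)"
```

```text
now [0.1994 0.4855 0.2136] [-1.5706e+00  9.0000e-04  1.1809e+00] rotvec [-4.000e-04 -4.544e-01 -8.000e-04]
0 xyz [-20.83  -0.79 -46.48] r [-1.000e-04 -1.515e-01 -3.000e-04]
1 xyz [-27.61  -0.79 -42.8 ] r [-1.000e-04 -1.515e-01 -3.000e-04]
2 xyz [-33.75  -0.79 -38.15] r [-1.000e-04 -1.515e-01 -3.000e-04]
3 xyz [-39.12  -0.8  -32.62] r [0. 0. 0.]
4 xyz [-39.12  -0.8  -32.62] r [0. 0. 0.]
5 xyz [-39.12  -0.8  -32.62] r [0. 0. 0.]
6 xyz [-39.12  -0.8  -32.62] r [0. 0. 0.]
7 xyz [-39.12  -0.8  -32.62] r [0. 0. 0.]
```

```bash
python3 -m pendant '[{"x":-20.8,"y":-0.8,"z":-46.5,"ry":-0.1515},{"x":-27.6,"y":-0.8,"z":-42.8,"ry":-0.1515},{"x":-33.8,"y":-0.8,"z":-38.2,"ry":-0.1515},{"x":-39.1,"y":-0.8,"z":-32.6},{"x":-39.1,"y":-0.8,"z":-32.6},{"x":-39.1,"y":-0.8,"z":-32.6},{"x":-39.1,"y":-0.8,"z":-32.6},{"x":-39.1,"y":-0.8,"z":-32.6}]' 30; python3 - <<'E'
from h import *
from bench import status
s=status.get_state();print(s['ee_pos'],s['tool_rot'],s['time'],s['qd'])
snap("wrist","w1");snap("top","t1");snap("side","s1")
s=status.get_state();print(s['ee_pos'],s['tool_rot'],s['time'],s['force'])
E
```

```text
[0.19940611 0.48545418 0.21362373] [-1.57060560e+00  9.01462867e-04  1.18094450e+00] 0.15 [-0.00022827 -0.00097957 -0.00023328 -0.00069267 -0.001635   -0.00069178]
[0.1994678  0.48555205 0.21385768] [-1.57067029e+00  3.52185484e-04  1.18094369e+00] 0.3 [-0.19681946  0.36394834  0.45877534]schema error: expected keys x, y, z, rx, ry, rz, hand
```

View pics/w1.png

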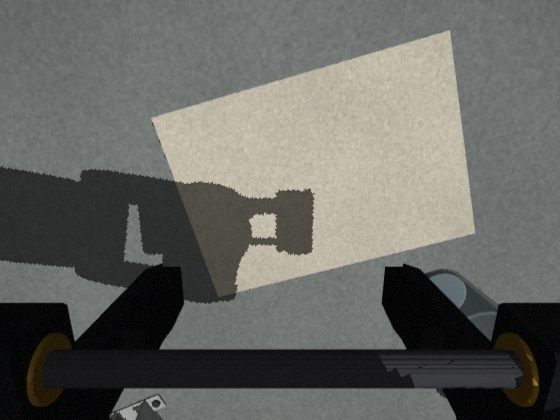

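The picture is unchanged because the call was refused: every row needs all its keys. I'll send it again in full.

```bash
python3 -m pendant '[{"x":-20.8,"y":-0.8,"z":-46.5,"rx":0,"ry":-0.1515,"rz":0,"hand":88},{"x":-27.6,"y":-0.8,"z":-42.8,"rx":0,"ry":-0.1515,"rz":0,"hand":88},{"x":-33.8,"y":-0.8,"z":-38.2,"rx":0,"ry":-0.1515,"rz":0,"hand":88},{"x":-39.1,"y":-0.8,"z":-32.6,"rx":0,"ry":0,"rz":0,"hand":88},{"x":-39.1,"y":-0.8,"z":-32.6,"rx":0,"ry":0,"rz":0,"hand":88},{"x":-39.1,"y":-0.8,"z":-32.6,"rx":0,"ry":0,"rz":0,"hand":88},{"x":-39.1,"y":-0.8,"z":-32.6,"rx":0,"ry":0,"rz":0,"hand":88},{"x":-39.1,"y":-0.8,"z":-32.6,"rx":0,"ry":0,"rz":0,"hand":88}]' 30 && python3 - <<'E'
from h import *
from bench import status
s=status.get_state();print(s['ee_pos'],s['tool_rot'],s['time'],s['qd'])
snap("top","t2"); snap("wrist","w2")
s=status.get_state();print(s['ee_pos'],s['tool_rot'],s['time'],s['force'])
E
```

```text
time: 1.3
ee_pos: [0.4811, 0.1888, 0.2205]
tool_rot: [-1.571, -0.0, 1.635]
force: [0.1, 0.5, 0.4]
gripper_width: 0.088
[0.48111238 0.18884219 0.22048476] [-1.57090603e+00 -6.43050191e-05  1.63532637e+00] 1.3 [-0.69140889  0.29956434 -0.41062855 -0.00158018  0.10853081 -0.68903059]
[0.48248965 0.18713763 0.2200151 ] [-1.57093984e+00  7.20921374e-04  1.63105299e+00] 1.4 [-0.47834087 -0.00332093  0.22947611]
```

View pics/w2.png

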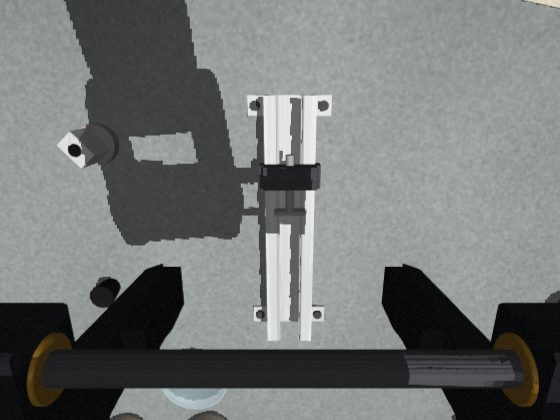

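Wrist view: the channel runs upright (cols 260-315, rows 95-340). The stop is at rows 163-190 and the pad plate at row ~212; image down is world +x, so the open side is below the pad. Next I'll fit the slot and the pad.

```bash
python3 - <<'E'
from h import *
np.set_printoptions(precision=4,suppress=True)
for n,(a,b,c,d) in (("w2",(235,85,345,345)),("t2",(145,145,215,312)),("t1",(145,145,215,312)),("s1",(135,310,360,400))):
    v=load(n); X=cloud(v); P=X[b:d,a:c].reshape(-1,3); P=P[~np.isnan(P[:,0])]
    print(n,"lip z",np.median(P[(P[:,2]>.034)&(P[:,2]<.046)][:,2]))
    Q=P[(P[:,2]>.036)&(P[:,2]<.044)][:,:2]*1000
    # fit yaw + edges: search yaw maximizing sharpness of outer edges
    best=None
    c0=np.array([537,191.])
    for th in np.arange(2,6,.1):
        t=np.radians(th); ax=np.array([np.cos(t),np.sin(t)]); ay=np.array([-ax[1],ax[0]])
        w=(Q-c0)@ay; h=np.histogram(w,np.arange(-35,35,.5))[0]; sc=(h.astype(float)**2).sum()
        if best is None or sc>best[0]: best=(sc,th)
    th=best[1];t=np.radians(th); ax=np.array([np.cos(t),np.sin(t)]); ay=np.array([-ax[1],ax[0]])
    w=(Q-c0)@ay;l=(Q-c0)@ax
    h,e=np.histogram(w,np.arange(-35,36,1)); print("yaw",th); print([(int(x),int(y)) for x,y in zip(e,h) if y>0])
    print("len",np.percentile(l,[0.2,.5,50,99.5,99.8]))
    # stop and pad
    S=P[(P[:,2]>.047)&(P[:,2]<.062)]; u=(S[:,:2]*1000-c0)@ax; ww=(S[:,:2]*1000-c0)@ay
    h,e=np.histogram(u,np.arange(-90,0,1)); print("stop/pad along",[(int(x),int(y)) for x,y in zip(e,h) if y>0]); print("across",np.percentile(ww,[1,99]))
    print("z of near",[(k,np.round(np.median(S[(u>k)&(u<k+2)][:,2]),4)) for k in range(-70,-8,2) if ((u>k)&(u<k+2)).sum()>3])
E
```

```text
w2 lip z 0.0389755791863056
yaw 3.300000000000001
[(-26, 1), (-25, 2), (-24, 2), (-23, 2), (-22, 16), (-21, 96), (-20, 200), (-19, 221), (-18, 219), (-17, 224), (-16, 227), (-15, 218), (-14, 211), (-13, 219), (-12, 212), (-11, 212), (-10, 212), (-9, 213), (-8, 213), (-7, 143), (-6, 2), (-5, 1), (-4, 2), (-3, 1), (-2, 2), (-1, 1), (7, 1), (8, 1), (9, 2), (11, 2), (12, 12), (13, 117), (14, 204), (15, 217), (16, 216), (17, 208), (18, 205), (19, 220), (20, 219), (21, 217), (22, 224), (23, 220), (24, 220), (25, 221), (26, 211), (27, 115), (28, 21), (29, 2), (30, 2), (31, 1)]
len [-127.7671 -127.581    -4.6763  130.0481  131.0103]
stop/pad along [(-77, 4), (-76, 11), (-75, 7), (-74, 10), (-73, 10), (-72, 9), (-71, 8), (-70, 9), (-69, 7), (-68, 9), (-67, 107), (-66, 65), (-65, 62), (-64, 66), (-63, 71), (-62, 64), (-61, 66), (-60, 62), (-59, 61), (-58, 60), (-57, 61), (-56, 56), (-55, 55), (-54, 61), (-53, 57), (-52, 57), (-51, 68), (-50, 63), (-49, 62), (-48, 57), (-47, 69), (-46, 56), (-45, 13), (-44, 1), (-43, 11), (-42, 7), (-41, 7), (-40, 8), (-39, 10), (-38, 8), (-37, 6), (-36, 12), (
[... 4519 characters left out ...]
s [-20.1221  31.365 ]
z of near [(-70, np.float64(0.0509)), (-68, np.float64(0.0544)), (-66, np.float64(0.055)), (-64, np.float64(0.0549)), (-62, np.float64(0.055)), (-60, np.float64(0.055)), (-58, np.float64(0.0552)), (-56, np.float64(0.0554)), (-54, np.float64(0.0551)), (-52, np.float64(0.055)), (-50, np.float64(0.0551)), (-48, np.float64(0.055)), (-46, np.float64(0.0545)), (-44, np.float64(0.0503)), (-42, np.float64(0.0497)), (-40, np.float64(0.0492)), (-38, np.float64(0.0501)), (-36, np.float64(0.0498)), (-34, np.float64(0.05)), (-32, np.float64(0.0498)), (-30, np.float64(0.0499)), (-28, np.float64(0.0495)), (-26, np.float64(0.0504)), (-24, np.float64(0.0531)), (-22, np.float64(0.0535))]
```

```bash
python3 - <<'E'
from h import *
v=load("w2"); cv2.imwrite("pics/w2z.png",cv2.resize(v['p'][150:250,220:360,::-1],None,fx=5,fy=5,interpolation=cv2.INTER_CUBIC))
E
```

```text
(no output)
```

View pics/w2z.png

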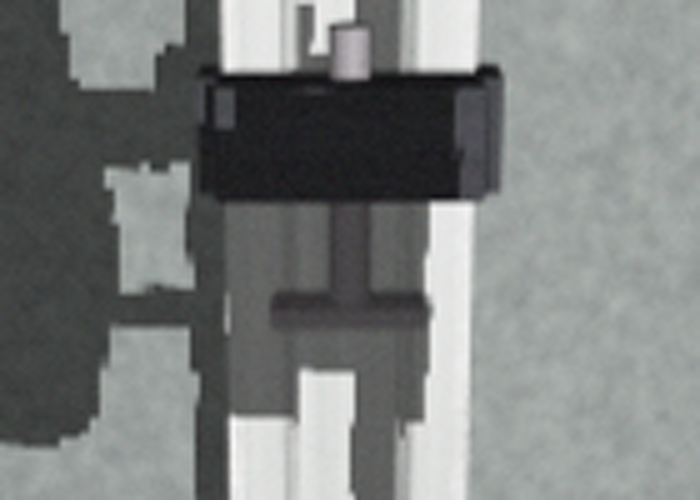

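```bash
cat >> h.py <<'E'
def slotfit(n,box):
    v=load(n); X=cloud(v); a,b,c,d=box; P=X[b:d,a:c].reshape(-1,3); P=P[~np.isnan(P[:,0])]
    Q=P[(P[:,2]>.0345)&(P[:,2]<.0455)][:,:2]*1000; c0=np.array([537,191.])
    th=3.4
    for it in range(4):
        t=np.radians(th); ax=np.array([np.cos(t),np.sin(t)]); ay=np.array([-ax[1],ax[0]])
        l=(Q-c0)@ax; w=(Q-c0)@ay
        rows=[]
        for k in np.arange(-120,125,4.):
            if -75<k<-15: continue
            s=w[(l>k)&(l<k+4)]
            if len(s)<20: continue
            s=np.sort(s); s=s[(s>-26)&(s<32)]; g=np.diff(s); i=np.argmax(g)
            if 14<g[i]<24: rows.append((k+2,s[i],s[i+1]))
        r=np.array(rows); mid=(r[:,1]+r[:,2])/2
        for _ in range(3):
            f=np.polyfit(r[:,0],mid,1); e=mid-np.polyval(f,r[:,0]); k=abs(e)<max(.3,2*e.std()); r,mid=r[k],mid[k]
        th+=np.degrees(np.arctan(f[0]))
    print(n,"yaw",round(th,2),"w at l=0",round(f[1],2),"gap",np.round(np.median(r[:,2]-r[:,1]),2),"resid",e.std().round(2),len(r))
    print("  axis point at l=0:",np.round(c0+ay*f[1],2))
E
python3 - <<'E'
from h import *
slotfit("w2",(235,85,345,345)); slotfit("t1",(145,145,215,312)); slotfit("s1",(135,310,360,400))
plan([.50,-.216,.24],101,8,2)
E
```

```text
w2 yaw 3.72 w at l=0 3.52 gap 20.87 resid 0.16 43
  axis point at l=0: [536.77 194.52]
t1 yaw 3.63 w at l=0 1.8 gap 20.4 resid 0.33 44
  axis point at l=0: [536.89 192.79]
s1 yaw 3.72 w at l=0 4.13 gap 19.5 resid 0.4 43
  axis point at l=0: [536.73 195.12]
now [0.4825 0.1871 0.22  ] [-1.5709e+00  7.0000e-04  1.6311e+00] rotvec [ 1.000e-04 -1.317e-01 -7.000e-04]
0 xyz [-50.43  -2.46   0.85] r [ 0.     -0.0659 -0.0004]
1 xyz [-50.27  -2.48   4.17] r [ 0.     -0.0659 -0.0004]
2 xyz [-49.88  -2.5    7.47] r [0. 0. 0.]
3 xyz [-49.88  -2.5    7.47] r [0. 0. 0.]
4 xyz [-49.88  -2.5    7.47] r [0. 0. 0.]
5 xyz [-49.88  -2.5    7.47] r [0. 0. 0.]
6 xyz [-49.88  -2.5    7.47] r [0. 0. 0.]
7 xyz [-49.88  -2.5    7.47] r [0. 0. 0.]
```

```bash
python3 -m pendant '[{"x":-50.4,"y":-2.5,"z":0.9,"rx":0,"ry":-0.066,"rz":0,"hand":60},{"x":-50.3,"y":-2.5,"z":4.2,"rx":0,"ry":-0.066,"rz":0,"hand":60},{"x":-49.9,"y":-2.5,"z":7.5,"rx":0,"ry":0,"rz":0,"hand":60},{"x":-49.9,"y":-2.5,"z":7.5,"rx":0,"ry":0,"rz":0,"hand":60},{"x":-49.9,"y":-2.5,"z":7.5,"rx":0,"ry":0,"rz":0,"hand":60},{"x":-49.9,"y":-2.5,"z":7.5,"rx":0,"ry":0,"rz":0,"hand":60},{"x":-49.9,"y":-2.5,"z":7.5,"rx":0,"ry":0,"rz":0,"hand":60},{"x":-49.9,"y":-2.5,"z":7.5,"rx":0,"ry":0,"rz":0,"hand":60}]' 30 && python3 - <<'E'
from h import *
from bench import status
np.set_printoptions(precision=4,suppress=True)
snap("top","t3"); v=snap("wrist","w3")
X=cloud(v).reshape(-1,3); 
for lo,hi in ((.044,.052),(.1,.112)):
    m=(X[:,2]>lo)&(X[:,2]<hi)&(abs(X[:,0]-.502)<.07)&(abs(X[:,1]+.216)<.06); Q=X[m]
    c,s,a=cv2.minAreaRect((Q[:,:2]*1000).astype(np.float32)); print(lo,len(Q),np.median(Q[:,2]),c,s,a)
plan([.5035,-.2165,.18],101,4,2)
E
```

```text
time: 2.4
ee_pos: [0.4992, -0.2139, 0.2406]
tool_rot: [-1.571, -0.0, 1.768]
force: [-0.1, 0.5, 1.0]
gripper_width: 0.0601
0.044 4834 0.04707003637416829 (503.9557800292969, -216.05101013183594) (90.00946044921875, 75.05792236328125) 11.40151596069336
0.1 999 0.10495045877156949 (503.62884521484375, -215.8819122314453) (35.816165924072266, 19.83639907836914) 10.931611061096191
now [ 0.499  -0.2162  0.24  ] [-1.5703  0.0004  1.7638] rotvec [-0.0005  0.001  -0.0004]
0 xyz [-0.29 15.   -1.1 ] r [-0.0002  0.0005 -0.0002]
1 xyz [-0.29 15.   -1.09] r [-0.0002  0.0005 -0.0002]
2 xyz [-0.29 15.   -1.09] r [0. 0. 0.]
3 xyz [-0.29 15.   -1.09] r [0. 0. 0.]
```

View pics/w3.png

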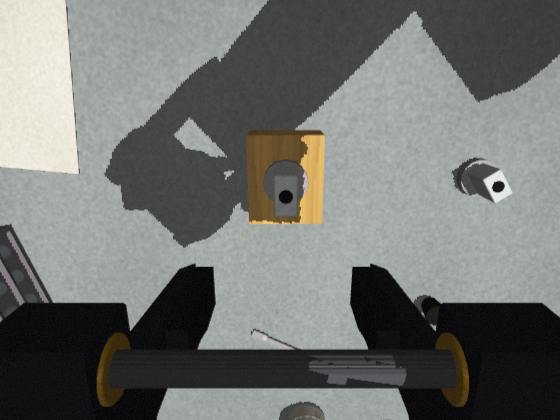

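The socket's top face is at px (286,197), centred between the fingers, at (503.6, -215.9) with yaw ~11°. Descending to grasp it.

```bash
python3 -m pendant '[{"x":-0.9,"y":10,"z":-4.5,"rx":0,"ry":0,"rz":0,"hand":48},{"x":0,"y":30,"z":0,"rx":0,"ry":0,"rz":0,"hand":48},{"x":0,"y":35,"z":0,"rx":0,"ry":0,"rz":0,"hand":48},{"x":0,"y":35,"z":0,"rx":0,"ry":0,"rz":0,"hand":48},{"x":0,"y":34,"z":0,"rx":0,"ry":0,"rz":0,"hand":48},{"x":0,"y":25,"z":0,"rx":0,"ry":0,"rz":0,"hand":48},{"x":0,"y":0,"z":0,"rx":0,"ry":0,"rz":0,"hand":48},{"x":0,"y":0,"z":0,"rx":0,"ry":0,"rz":0,"hand":48}]' 30 && python3 -c "
from h import *
plan([.5036,-.216,.071],101.2,1,1)"
```

```text
time: 3.5
ee_pos: [0.5045, -0.2123, 0.0724]
tool_rot: [-1.572, 0.001, 1.769]
force: [-0.5, -0.3, 0.1]
gripper_width: 0.0481
now [ 0.5045 -0.2123  0.0724] [-1.5718e+00  9.0000e-04  1.7686e+00] rotvec [ 0.001   0.0023 -0.0009]
0 xyz [-3.43  1.39  1.56] r [ 0.001   0.0023 -0.0009]
```

```bash
python3 -m pendant '[{"x":-3.4,"y":1.4,"z":1.2,"rx":0,"ry":0,"rz":0,"hand":48},{"x":0,"y":0,"z":0,"rx":0,"ry":0,"rz":0,"hand":48},{"x":0,"y":0,"z":0,"rx":0,"ry":0,"rz":0,"hand":30},{"x":0,"y":0,"z":0,"rx":0,"ry":0,"rz":0,"hand":22},{"x":0,"y":0,"z":0,"rx":0,"ry":0,"rz":0,"hand":10},{"x":0,"y":0,"z":0,"rx":0,"ry":0,"rz":0,"hand":10},{"x":0,"y":0,"z":0,"rx":0,"ry":0,"rz":0,"hand":10},{"x":0,"y":0,"z":0,"rx":0,"ry":0,"rz":0,"hand":10}]' 40 && python3 -c "
from h import *
plan([.5036,-.216,.151],101.2,5,1)"
```

```text
time: 4.5
ee_pos: [0.5033, -0.2165, 0.07]
tool_rot: [-1.571, -0.0, 1.768]
force: [0.7, 0.4, 0.9]
gripper_width: 0.0196
now [ 0.5033 -0.2165  0.07  ] [-1.5708 -0.      1.7676] rotvec [-0.      0.0013  0.    ]
0 xyz [  0.08 -16.19  -0.07] r [-0.      0.0013  0.    ]
1 xyz [  0.08 -16.19  -0.07] r [0. 0. 0.]
2 xyz [  0.08 -16.19  -0.07] r [0. 0. 0.]
3 xyz [  0.08 -16.19  -0.07] r [0. 0. 0.]
4 xyz [  0.08 -16.19  -0.07] r [0. 0. 0.]
```

```bash
python3 -m pendant '[{"x":0,"y":-20,"z":0,"rx":0,"ry":0,"rz":0,"hand":10},{"x":0,"y":-35,"z":0,"rx":0,"ry":0,"rz":0,"hand":10},{"x":0,"y":-35,"z":0,"rx":0,"ry":0,"rz":0,"hand":10},{"x":0,"y":0,"z":0,"rx":0,"ry":0,"rz":0,"hand":10},{"x":0,"y":0,"z":0,"rx":0,"ry":0.065,"rz":0,"hand":10},{"x":0,"y":0,"z":0,"rx":0,"ry":0.065,"rz":0,"hand":10},{"x":0,"y":0,"z":0,"rx":0,"ry":0,"rz":0,"hand":10},{"x":0,"y":0,"z":0,"rx":0,"ry":0,"rz":0,"hand":10}]' 40 && python3 -c "
from h import *
from bench import status
snap('wrist','w4')
plan([.551,.1945,.145],93.7,8,1)
s=status.get_state();print(s['force'],s['gripper_width'])"
```

```text
time: 5.5
ee_pos: [0.5031, -0.2163, 0.1591]
tool_rot: [-1.57, -0.001, 1.639]
force: [1.0, 0.8, -1.4]
gripper_width: 0.0193
now [ 0.5032 -0.2164  0.1594] [-1.5700e+00 -6.0000e-04  1.6385e+00] rotvec [-0.0008  0.0031  0.0006]
0 xyz [50.84  1.82 -9.44] r [-0.0008  0.0031  0.0006]
1 xyz [50.87  1.8  -9.28] r [0. 0. 0.]
2 xyz [50.87  1.8  -9.28] r [0. 0. 0.]
3 xyz [50.87  1.8  -9.28] r [0. 0. 0.]
4 xyz [50.87  1.8  -9.28] r [0. 0. 0.]
5 xyz [50.87  1.8  -9.28] r [0. 0. 0.]
6 xyz [50.87  1.8  -9.28] r [0. 0. 0.]
7 xyz [50.87  1.8  -9.28] r [0. 0. 0.]
[-0.53304298  0.52539339 -2.36560408] 0.019771543388700387
```

View pics/w4.png

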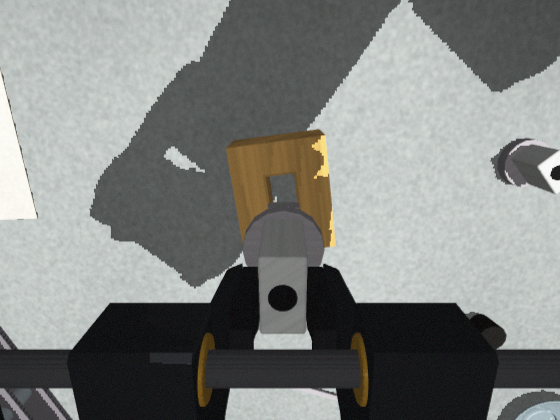

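The socket is held straight (top at px (283,297), collar at (285,240)) and clear of the now empty pocket at (284,188). Moving over to the channel.

```bash
python3 -m pendant '[{"x":50.8,"y":1.5,"z":-9.3,"rx":0,"ry":0.003,"rz":0,"hand":10},{"x":50.9,"y":1.5,"z":-9.3,"rx":0,"ry":0,"rz":0,"hand":10},{"x":50.9,"y":1.5,"z":-9.3,"rx":0,"ry":0,"rz":0,"hand":10},{"x":50.9,"y":1.5,"z":-9.3,"rx":0,"ry":0,"rz":0,"hand":10},{"x":50.9,"y":1.5,"z":-9.3,"rx":0,"ry":0,"rz":0,"hand":10},{"x":50.9,"y":1.5,"z":-9.3,"rx":0,"ry":0,"rz":0,"hand":10},{"x":50.9,"y":1.5,"z":-9.3,"rx":0,"ry":0,"rz":0,"hand":10},{"x":50.9,"y":1.5,"z":-9.3,"rx":0,"ry":0,"rz":0,"hand":10}]' 40 && python3 -m pendant '[{"x":0,"y":0,"z":0,"rx":0,"ry":0,"rz":0,"hand":10},{"x":0,"y":0,"z":0,"rx":0,"ry":0,"rz":0,"hand":10},{"x":0,"y":0,"z":0,"rx":0,"ry":0,"rz":0,"hand":10},{"x":0,"y":0,"z":0,"rx":0,"ry":0,"rz":0,"hand":10},{"x":0,"y":0,"z":0,"rx":0,"ry":0,"rz":0,"hand":10},{"x":0,"y":0,"z":0,"rx":0,"ry":0,"rz":0,"hand":10},{"x":0,"y":0,"z":0,"rx":0,"ry":0,"rz":0,"hand":10},{"x":0,"y":0,"z":0,"rx":0,"ry":0,"rz":0,"hand":10}]' 40 && python3 -c "
from h import *
from bench import status
snap('wrist','w5');snap('top','t5');snap('side','s5')
plan([.551,.1945,.11],93.7,1,1)
s=status.get_state();print(s['force'],s['gripper_width'],s['wrist_torque'])
slotfit('w5',(235,60,345,345))
for n in ('w4','w5','t5','s5'):
    v=load(n); X=cloud(v).reshape(-1,3)
    p=np.array([.5032,-.2164,.1594]) if n=='w4' else np.array(s['ee_pos'])
    m=(abs(X[:,0]-p[0])<.03)&(abs(X[:,1]-p[1])<.03)&(abs(X[:,2]-p[2]-.035)<.004)
    Q=X[m][:,:2]*1000
    print(n,len(Q),np.median(X[m][:,2]) if len(Q) else 0, cv2.minAreaRect(Q.astype(np.float32)) if len(Q)>5 else '')
"
```

```text
time: 6.55
ee_pos: [0.5515, 0.1962, 0.1478]
tool_rot: [-1.571, 0.0, 1.635]
force: [0.7, -0.4, -1.7]
gripper_width: 0.0198
time: 7.55
ee_pos: [0.5515, 0.1945, 0.148]
tool_rot: [-1.571, 0.0, 1.634]
force: [-0.1, -0.0, -1.2]
gripper_width: 0.0193
now [0.5515 0.1945 0.148 ] [-1.5708  0.      1.6346] rotvec [-0.     -0.0008 -0.    ]
0 xyz [-1.000e-02  3.799e+01  5.100e-01] r [-0.     -0.0008 -0.    ]
[ 0.18389188 -0.19272208 -1.69680105] 0.01940793463796326 [ 0.02705182 -0.01541715 -0.01739637]
w5 yaw 3.73 w at l=0 3.5 gap 20.51 resid 0.17 12
  axis point at l=0: [536.77 194.49]
w4 4570 0.1942505876941158 ((501.0267028808594, -212.629150390625), (39.91706466674805, 42.50890350341797), 32.86136245727539)
w5 4575 0.18310708268720335 ((549.5073852539062, 198.2763671875), (40.088340759277344, 42.562034606933594), 32.3163948059082)
t5 0 0 
s5 76 0.18276260813127732 ((535.5863037109375, 195.82997131347656), (5.464390754699707, 17.327808380126953), 8.910087585449219)
```

View pics/w5.png

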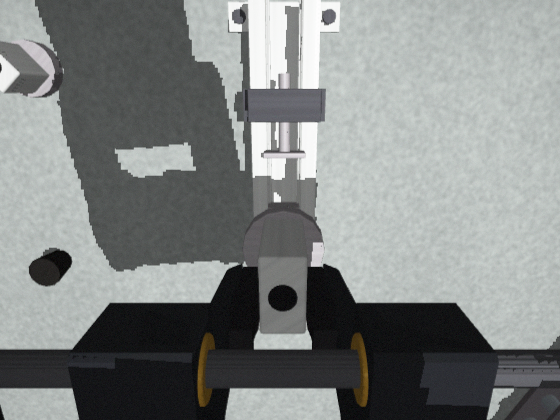

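View pics/s5.png

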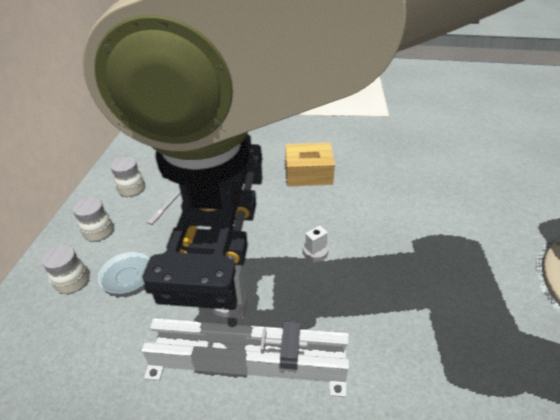

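Wrist view: the collar (cols 244-324) sits over the slot, which runs on to the pad (row 155) and the stop (row 105). I'll measure the collar's centre against the slot in this one image.

```bash
python3 - <<'E'
from h import *
from scipy.optimize import least_squares
v=load('w5'); X=cloud(v)
sub=X[195:275,235:335].reshape(-1,3); sub=sub[~np.isnan(sub[:,0])]
print(np.histogram(sub[:,2],np.arange(.0,.2,.005)))
Q=sub[(sub[:,2]>.128)&(sub[:,2]<.142)]; z=np.median(Q[:,2]); Q=Q[abs(Q[:,2]-z)<.003][:,:2]*1000
print(len(Q),z)
h=cv2.convexHull(Q.astype(np.float32))[:,0]
h=h[h[:,0]<Q[:,0].min()+20]
r=least_squares(lambda q:np.hypot(h[:,0]-q[0],h[:,1]-q[1])-q[2],[551,195,22]); print(r.x,np.abs(r.fun).max(),len(h))
r=least_squares(lambda q:np.hypot(h[:,0]-q[0],h[:,1]-q[1])-22,[551,195]); print(r.x,np.abs(r.fun).max())
# grip block top face
top=X[255:335,255:312].reshape(-1,3); T=top[(top[:,2]>.176)&(top[:,2]<.19)]; print(np.median(T[:,2]),cv2.minAreaRect((T[:,:2]*1000).astype(np.float32)))
# pad
S=X[145:165,255:315].reshape(-1,3);S=S[(S[:,2]>.05)&(S[:,2]<.06)]*1000;ax=np.array([np.cos(np.radians(3.7)),np.sin(np.radians(3.7))])
print("pad u",np.percentile((S[:,:2]-[537,191])@ax,[2,50,98]),"across",np.percentile((S[:,:2]-[537,191])@[-ax[1],ax[0]],[2,98]))
E
```

```text
(array([ 376,    0,    0,    0,    0,    0,    0,  597,   34,    0,    0,
          0,    0,    0,    0,    0,    0,    0,    0,    0,    0,   71,
         60,    8,    0,  139,  935, 1008,  141,  141,  155,  171,  170,
        205,  388,  464, 1035,    2,    0]), array([0.   , 0.005, 0.01 , 0.015, 0.02 , 0.025, 0.03 , 0.035, 0.04 ,
       0.045, 0.05 , 0.055, 0.06 , 0.065, 0.07 , 0.075, 0.08 , 0.085,
       0.09 , 0.095, 0.1  , 0.105, 0.11 , 0.115, 0.12 , 0.125, 0.13 ,
       0.135, 0.14 , 0.145, 0.15 , 0.155, 0.16 , 0.165, 0.17 , 0.175,
       0.18 , 0.185, 0.19 , 0.195]))
1809 0.13503435943226522
[551.49745671 194.85962989  21.44382123] 0.38688551957872264 22
[552.21822901 194.93288752] 0.504025747542407
0.18312413095490038 ((551.6766357421875, 194.8341522216797), (36.4078254699707, 23.423221588134766), 3.797621011734009)
pad u [-27.77479283 -21.70118524 -19.33553493] across [-10.58007482  17.78218112]
```

```bash
python3 -m pendant '[{"x":0.5,"y":12,"z":0,"rx":0,"ry":0,"rz":0,"hand":10},{"x":0,"y":12,"z":0,"rx":0,"ry":0,"rz":0,"hand":10},{"x":0,"y":12,"z":0,"rx":0,"ry":0,"rz":0,"hand":10},{"x":0,"y":10,"z":0,"rx":0,"ry":0,"rz":0,"hand":10},{"x":0,"y":8,"z":0,"rx":0,"ry":0,"rz":0,"hand":10},{"x":0,"y":4,"z":0,"rx":0,"ry":0,"rz":0,"hand":10},{"x":0,"y":0,"z":0,"rx":0,"ry":0,"rz":0,"hand":10},{"x":0,"y":0,"z":0,"rx":0,"ry":0,"rz":0,"hand":10}]' 40 && python3 -c "
from h import *
from bench import status
plan([.5515,.195,.071],93.7,1,1)
s=status.get_state();print(s['force'],s['wrist_torque'])"
```

```text
time: 8.7
ee_pos: [0.5517, 0.195, 0.0904]
tool_rot: [-1.572, -0.0, 1.634]
force: [0.1, -0.5, -1.4]
gripper_width: 0.0198
now [0.5517 0.195  0.0904] [-1.5716 -0.      1.6345] rotvec [ 0.0008 -0.0009  0.    ]
0 xyz [-0.03 19.41  0.22] r [ 0.0008 -0.0009  0.    ]
[ 0.14014613 -0.51117866 -1.44073205] [-0.00137368  0.04599877  0.056423  ]
```

Entering the slot gently.

```bash
python3 -m pendant '[{"x":0,"y":4,"z":0,"rx":0,"ry":0,"rz":0,"hand":10},{"x":0,"y":3,"z":0,"rx":0,"ry":0,"rz":0,"hand":10},{"x":0,"y":2.5,"z":0,"rx":0,"ry":0,"rz":0,"hand":10},{"x":0,"y":2,"z":0,"rx":0,"ry":0,"rz":0,"hand":10},{"x":0,"y":1,"z":0,"rx":0,"ry":0,"rz":0,"hand":10},{"x":0,"y":0,"z":0,"rx":0,"ry":0,"rz":0,"hand":10},{"x":0,"y":0,"z":0,"rx":0,"ry":0,"rz":0,"hand":10},{"x":0,"y":0,"z":0,"rx":0,"ry":0,"rz":0,"hand":10}]' 40 && python3 -c "
from h import *
from bench import status
plan([.5515,.195,.071],93.7,1,1)
s=status.get_state();print(s['force'],s['wrist_torque'])"
```

```text
time: 9.7
ee_pos: [0.5515, 0.195, 0.0776]
tool_rot: [-1.571, -0.0, 1.634]
force: [0.4, 0.1, -1.7]
gripper_width: 0.0196
now [0.5515 0.195  0.0776] [-1.5709 -0.      1.6344] rotvec [ 0.0001 -0.0009  0.    ]
0 xyz [-0.    6.59  0.03] r [ 0.0001 -0.0009  0.    ]
[ 0.40382623  0.09309329 -1.66952301] [ 0.09067739 -0.04883167 -0.02351247]
```

```bash
python3 -m pendant '[{"x":0,"y":2.5,"z":0,"rx":0,"ry":0,"rz":0,"hand":10},{"x":0,"y":2,"z":0,"rx":0,"ry":0,"rz":0,"hand":10},{"x":0,"y":1.5,"z":0,"rx":0,"ry":0,"rz":0,"hand":10},{"x":0,"y":1,"z":0,"rx":0,"ry":0,"rz":0,"hand":10},{"x":0,"y":0,"z":0,"rx":0,"ry":0,"rz":0,"hand":10},{"x":0,"y":0,"z":0,"rx":0,"ry":0,"rz":0,"hand":10},{"x":0,"y":0,"z":0,"rx":0,"ry":0,"rz":0,"hand":10},{"x":0,"y":0,"z":0,"rx":0,"ry":0,"rz":0,"hand":10}]' 40 && python3 -c "
from h import *
from bench import status
v=snap('wrist','w6')
plan([.5515,.195,.071],93.7,1,1)
s=status.get_state();print(s['force'],s['wrist_torque'])
X=cloud(v)
S=X.reshape(-1,3);ax=np.array([np.cos(np.radians(3.7)),np.sin(np.radians(3.7))]);Z=S[:,2]
u=(S[:,:2]*1000-[537,191])@ax; w=(S[:,:2]*1000-[537,191])@[-ax[1],ax[0]]
c=(abs(w-3.5)<8)&(u>-40)&(u<20)
for lo,hi in((.05,.0575),(.0575,.065)):
  m=c&(Z>lo)&(Z<hi); print(lo,np.histogram(u[m],np.arange(-32,8,1)))
"
```

```text
time: 10.7
ee_pos: [0.5515, 0.195, 0.0705]
tool_rot: [-1.571, 0.0, 1.635]
force: [0.6, 0.5, -1.6]
gripper_width: 0.0197
now [0.5515 0.195  0.0706] [-1.5709  0.      1.6345] rotvec [ 0.0001 -0.0009 -0.    ]
0 xyz [ 0.   -0.44  0.01] r [ 0.0001 -0.0009 -0.    ]
[ 0.51798872 -0.88279657 -1.32947428] [0.04586665 0.0152445  0.0337877 ]
0.05 (array([16, 13, 10, 10, 12, 14, 15, 14, 57, 58, 63, 58, 46,  0,  0,  0,  0,
        0,  0,  0,  0,  0,  0,  0,  0, 44, 97, 32, 22, 17, 12,  0,  0,  0,
        0,  0,  0,  0,  0]), array([-32, -31, -30, -29, -28, -27, -26, -25, -24, -23, -22, -21, -20,
       -19, -18, -17, -16, -15, -14, -13, -12, -11, -10,  -9,  -8,  -7,
        -6,  -5,  -4,  -3,  -2,  -1,   0,   1,   2,   3,   4,   5,   6,
         7]))
0.0575 (array([  0,   0,   0,   0,   0,   0,   0,   0,   0,   0,   0,   0,   0,
         0,   0,   0,   0,   0,   0,   0,   0,   0,   0,   0,   0,   5,
        26,  35,  35, 137,   1,   0,   0,   0,   0,   0,   0,   0,   0]), array([-32, -31, -30, -29, -28, -27, -26, -25, -24, -23, -22, -21, -20,
       -19, -18, -17, -16, -15, -14, -13, -12, -11, -10,  -9,  -8,  -7,
        -6,  -5,  -4,  -3,  -2,  -1,   0,   1,   2,   3,   4,   5,   6,
         7]))
```

View pics/w6.png

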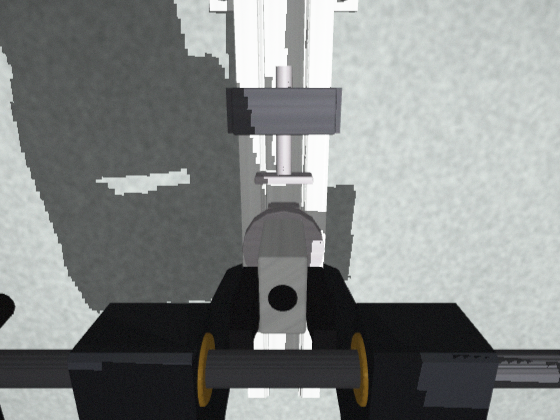

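The nut is in the slot with no side force. The collar's edge (row 205) is about 12 mm from the pad's face (row 183). Sliding 9 mm first.

```bash
python3 -m pendant '[{"x":0,"y":0,"z":1.5,"rx":0,"ry":0,"rz":0,"hand":10},{"x":0,"y":0,"z":2,"rx":0,"ry":0,"rz":0,"hand":10},{"x":0,"y":0,"z":2,"rx":0,"ry":0,"rz":0,"hand":10},{"x":0,"y":0,"z":2,"rx":0,"ry":0,"rz":0,"hand":10},{"x":0,"y":0,"z":1.5,"rx":0,"ry":0,"rz":0,"hand":10},{"x":0,"y":0,"z":0,"rx":0,"ry":0,"rz":0,"hand":10},{"x":0,"y":0,"z":0,"rx":0,"ry":0,"rz":0,"hand":10},{"x":0,"y":0,"z":0,"rx":0,"ry":0,"rz":0,"hand":10}]' 40 && cat >> h.py <<'E'
def gap(n):
    v=snap('wrist',n); S=cloud(v).reshape(-1,3);ax=np.array([np.cos(np.radians(3.7)),np.sin(np.radians(3.7))]);Z=S[:,2]
    u=(S[:,:2]*1000-[537,191])@ax; w=(S[:,:2]*1000-[537,191])@[-ax[1],ax[0]]
    c=(abs(w-3.5)<8)&(u>-40)&(u<20)
    m=c&(Z>.05)&(Z<.0565); h,e=np.histogram(u[m],np.arange(-32,8,.5)); print("pad..collar",[(float(a),int(b)) for a,b in zip(e,h) if a>-23])
def st():
    from bench import status
    s=status.get_state(); print("t",round(s['time'],2),"p",np.round(np.array(s['ee_pos'])*1000,2),"F",np.round(s['force'],2),"yaw",np.round(np.degrees(s['tool_rot']),2),"w",s['gripper_width'])
E
python3 -c "
from h import *
st();gap('w7');st()"
```

```text
time: 11.75
ee_pos: [0.5426, 0.1944, 0.0705]
tool_rot: [-1.571, -0.0, 1.634]
force: [0.1, -0.7, -1.9]
gripper_width: 0.0196
t 11.75 p [542.56 194.43  70.52] F [ 0.13 -0.67 -1.9 ] yaw [-90.    -0.    93.65] w 0.01960753051213283
pad..collar [(-22.5, 27), (-22.0, 26), (-21.5, 37), (-21.0, 31), (-20.5, 22), (-20.0, 22), (-19.5, 0), (-19.0, 0), (-18.5, 0), (-18.0, 0), (-17.5, 0), (-17.0, 0), (-16.5, 0), (-16.0, 1), (-15.5, 31), (-15.0, 34), (-14.5, 34), (-14.0, 10), (-13.5, 1), (-13.0, 1), (-12.5, 0), (-12.0, 0), (-11.5, 0), (-11.0, 1), (-10.5, 0), (-10.0, 0), (-9.5, 0), (-9.0, 0), (-8.5, 0), (-8.0, 0), (-7.5, 0), (-7.0, 0), (-6.5, 0), (-6.0, 0), (-5.5, 0), (-5.0, 0), (-4.5, 0), (-4.0, 0), (-3.5, 0), (-3.0, 0), (-2.5, 0), (-2.0, 0), (-1.5, 0), (-1.0, 0), (-0.5, 0), (0.0, 0), (0.5, 0), (1.0, 0), (1.5, 0), (2.0, 0), (2.5, 0), (3.0, 0), (3.5, 0), (4.0, 0), (4.5, 0), (5.0, 0), (5.5, 0), (6.0, 0), (6.5, 0), (7.0, 0)]
t 11.8 p [542.53 194.44  70.49] F [ 0.01  0.61 -1.93] yaw [-90.     0.    93.65] w 0.01970941026766385
```

```bash
python3 -m pendant '[{"x":0,"y":0,"z":1,"rx":0,"ry":0,"rz":0,"hand":10},{"x":0,"y":0,"z":1,"rx":0,"ry":0,"rz":0,"hand":10},{"x":0,"y":0,"z":0.4,"rx":0,"ry":0,"rz":0,"hand":10},{"x":0,"y":0,"z":0,"rx":0,"ry":0,"rz":0,"hand":10},{"x":0,"y":0,"z":0,"rx":0,"ry":0,"rz":0,"hand":10},{"x":0,"y":0,"z":0,"rx":0,"ry":0,"rz":0,"hand":10},{"x":0,"y":0,"z":0,"rx":0,"ry":0,"rz":0,"hand":10},{"x":0,"y":0,"z":0,"rx":0,"ry":0,"rz":0,"hand":10}]' 40 && python3 -c "
from h import *
st()" && python3 -m pendant '[{"x":0,"y":0,"z":0.4,"rx":0,"ry":0,"rz":0,"hand":10},{"x":0,"y":0,"z":0.3,"rx":0,"ry":0,"rz":0,"hand":10},{"x":0,"y":0,"z":0,"rx":0,"ry":0,"rz":0,"hand":10},{"x":0,"y":0,"z":0,"rx":0,"ry":0,"rz":0,"hand":10},{"x":0,"y":0,"z":0,"rx":0,"ry":0,"rz":0,"hand":10},{"x":0,"y":0,"z":0,"rx":0,"ry":0,"rz":0,"hand":10},{"x":0,"y":0,"z":0,"rx":0,"ry":0,"rz":0,"hand":10},{"x":0,"y":0,"z":0,"rx":0,"ry":0,"rz":0,"hand":10}]' 40 && python3 -c "
from h import *
st()"
```

```text
time: 12.8
ee_pos: [0.5401, 0.1943, 0.0705]
tool_rot: [-1.571, 0.0, 1.635]
force: [-0.3, -0.7, -2.2]
gripper_width: 0.0194
t 12.8 p [540.13 194.26  70.52] F [-0.28 -0.69 -2.21] yaw [-90.     0.    93.65] w 0.01938366568316211
time: 13.8
ee_pos: [0.5394, 0.1943, 0.0705]
tool_rot: [-1.571, 0.0, 1.635]
force: [0.0, 0.3, -1.8]
gripper_width: 0.0198
t 13.8 p [539.4  194.26  70.51] F [ 0.03  0.25 -1.85] yaw [-90.     0.    93.65] w 0.019797604177871016
```

```bash
python3 -m pendant '[{"x":0,"y":0,"z":0.3,"rx":0,"ry":0,"rz":0,"hand":10},{"x":0,"y":0,"z":0.2,"rx":0,"ry":0,"rz":0,"hand":10},{"x":0,"y":0,"z":0,"rx":0,"ry":0,"rz":0,"hand":10},{"x":0,"y":0,"z":0,"rx":0,"ry":0,"rz":0,"hand":10},{"x":0,"y":0,"z":0,"rx":0,"ry":0,"rz":0,"hand":10},{"x":0,"y":0,"z":0,"rx":0,"ry":0,"rz":0,"hand":10},{"x":0,"y":0,"z":0,"rx":0,"ry":0,"rz":0,"hand":10},{"x":0,"y":0,"z":0,"rx":0,"ry":0,"rz":0,"hand":10}]' 40 && python3 -c "
from h import *
st();gap('w8')"
```

```text
time: 14.8
ee_pos: [0.5389, 0.1942, 0.0705]
tool_rot: [-1.571, 0.0, 1.634]
force: [-0.4, -0.1, -1.5]
gripper_width: 0.0196
t 14.8 p [538.91 194.2   70.52] F [-0.43 -0.12 -1.53] yaw [-90.     0.    93.65] w 0.01958552837435508
pad..collar [(-22.5, 30), (-22.0, 25), (-21.5, 33), (-21.0, 28), (-20.5, 29), (-20.0, 25), (-19.5, 14), (-19.0, 29), (-18.5, 38), (-18.0, 30), (-17.5, 10), (-17.0, 2), (-16.5, 3), (-16.0, 3), (-15.5, 0), (-15.0, 1), (-14.5, 0), (-14.0, 0), (-13.5, 0), (-13.0, 0), (-12.5, 0), (-12.0, 0), (-11.5, 0), (-11.0, 0), (-10.5, 0), (-10.0, 0), (-9.5, 0), (-9.0, 0), (-8.5, 0), (-8.0, 0), (-7.5, 0), (-7.0, 0), (-6.5, 0), (-6.0, 0), (-5.5, 0), (-5.0, 0), (-4.5, 0), (-4.0, 0), (-3.5, 0), (-3.0, 0), (-2.5, 0), (-2.0, 0), (-1.5, 0), (-1.0, 0), (-0.5, 0), (0.0, 0), (0.5, 0), (1.0, 0), (1.5, 0), (2.0, 0), (2.5, 0), (3.0, 0), (3.5, 0), (4.0, 0), (4.5, 0), (5.0, 0), (5.5, 0), (6.0, 0), (6.5, 0), (7.0, 0)]
```

```bash
python3 - <<'E'
from h import *
v=load("w8"); cv2.imwrite("pics/w8z.png",cv2.resize(v['p'][160:260,220:360,::-1],None,fx=5,fy=5,interpolation=cv2.INTER_CUBIC))
E
```

```text
(no output)
```

View pics/w8z.png

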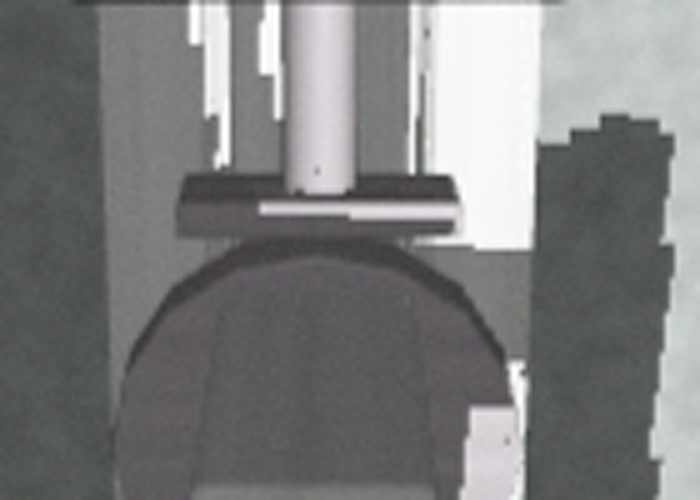

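The collar's upper edge reaches the pad's lower edge (zoom row ~238), so it is within about half a millimetre of touching. Creeping on.

```bash
python3 -m pendant '[{"x":0,"y":0,"z":0.3,"rx":0,"ry":0,"rz":0,"hand":10},{"x":0,"y":0,"z":0,"rx":0,"ry":0,"rz":0,"hand":10},{"x":0,"y":0,"z":0.2,"rx":0,"ry":0,"rz":0,"hand":10},{"x":0,"y":0,"z":0,"rx":0,"ry":0,"rz":0,"hand":10},{"x":0,"y":0,"z":0,"rx":0,"ry":0,"rz":0,"hand":10},{"x":0,"y":0,"z":0,"rx":0,"ry":0,"rz":0,"hand":10},{"x":0,"y":0,"z":0,"rx":0,"ry":0,"rz":0,"hand":10},{"x":0,"y":0,"z":0,"rx":0,"ry":0,"rz":0,"hand":10}]' 40 && python3 -c "
from h import *
st()"
```

```text
time: 15.85
ee_pos: [0.5385, 0.1942, 0.0706]
tool_rot: [-1.571, -0.0, 1.634]
force: [1.0, -0.2, -0.2]
gripper_width: 0.0196
t 15.85 p [538.5  194.19  70.59] F [ 0.97 -0.24 -0.25] yaw [-90.01  -0.    93.65] w 0.019609584750173617
```

```bash
python3 -m pendant '[{"x":0,"y":0,"z":0.2,"rx":0,"ry":0,"rz":0,"hand":10},{"x":0,"y":0,"z":0,"rx":0,"ry":0,"rz":0,"hand":10},{"x":0,"y":0,"z":0,"rx":0,"ry":0,"rz":0,"hand":10},{"x":0,"y":0,"z":0,"rx":0,"ry":0,"rz":0,"hand":10},{"x":0,"y":0,"z":0,"rx":0,"ry":0,"rz":0,"hand":10},{"x":0,"y":0,"z":0,"rx":0,"ry":0,"rz":0,"hand":10},{"x":0,"y":0,"z":0,"rx":0,"ry":0,"rz":0,"hand":10},{"x":0,"y":0,"z":0,"rx":0,"ry":0,"rz":0,"hand":10}]' 40 && python3 -c "
from h import *
st()"
```

```text
time: 16.85
ee_pos: [0.5383, 0.1942, 0.0706]
tool_rot: [-1.571, 0.0, 1.635]
force: [2.5, -0.0, 0.2]
gripper_width: 0.0193
t 16.85 p [538.33 194.16  70.6 ] F [ 2.5  -0.02  0.16] yaw [-90.02   0.    93.65] w 0.019325996089254484
```

Contact with about 2.5 N, well under the pad's 16 N. Now pressing down 7 mm against the spring.

```bash
python3 -m pendant '[{"x":0,"y":1.5,"z":0,"rx":0,"ry":0,"rz":0,"hand":10},{"x":0,"y":1.5,"z":0,"rx":0,"ry":0,"rz":0,"hand":10},{"x":0,"y":1.5,"z":0,"rx":0,"ry":0,"rz":0,"hand":10},{"x":0,"y":1.5,"z":0,"rx":0,"ry":0,"rz":0,"hand":10},{"x":0,"y":1.0,"z":0,"rx":0,"ry":0,"rz":0,"hand":10},{"x":0,"y":0,"z":0,"rx":0,"ry":0,"rz":0,"hand":10},{"x":0,"y":0,"z":0,"rx":0,"ry":0,"rz":0,"hand":10},{"x":0,"y":0,"z":0,"rx":0,"ry":0,"rz":0,"hand":10}]' 50 && python3 -c "
from h import *
st()"
```

```text
time: 17.85
ee_pos: [0.5387, 0.1943, 0.0646]
tool_rot: [-1.572, -0.0, 1.635]
force: [0.5, 0.6, 8.8]
gripper_width: 0.0194
t 17.85 p [538.69 194.29  64.6 ] F [0.5  0.58 8.76] yaw [-9.009e+01 -1.000e-02  9.366e+01] w 0.019410979010048915
```

```bash
python3 -m pendant '[{"x":0,"y":0.5,"z":0.2,"rx":0,"ry":0,"rz":0,"hand":10},{"x":0,"y":0.5,"z":0,"rx":0,"ry":0,"rz":0,"hand":10},{"x":0,"y":0.5,"z":0,"rx":0,"ry":0,"rz":0,"hand":10},{"x":0,"y":0,"z":0,"rx":0,"ry":0,"rz":0,"hand":10},{"x":0,"y":0,"z":0,"rx":0,"ry":0,"rz":0,"hand":10},{"x":0,"y":0,"z":0,"rx":0,"ry":0,"rz":0,"hand":10},{"x":0,"y":0,"z":0,"rx":0,"ry":0,"rz":0,"hand":10},{"x":0,"y":0,"z":0,"rx":0,"ry":0,"rz":0,"hand":10}]' 50 && python3 -c "
from h import *
st();v=snap('side','s9');w=snap('wrist','w9');S=cloud(w);st()
G=S[200:275,235:335].reshape(-1,3);h,e=np.histogram(G[:,2],np.arange(.03,.065,.001));print([(round(float(a),3),int(b)) for a,b in zip(e,h)])
w=load('w8');S=cloud(w);G=S[200:275,235:335].reshape(-1,3);h,e=np.histogram(G[:,2],np.arange(.03,.065,.001));print([(round(float(a),3),int(b)) for a,b in zip(e,h)])
"
```

```text
time: 18.85
ee_pos: [0.5387, 0.1943, 0.0633]
tool_rot: [-1.573, -0.0, 1.635]
force: [-0.2, -0.2, 11.7]
gripper_width: 0.0195
t 18.85 p [538.68 194.31  63.32] F [-0.2  -0.17 11.67] yaw [-9.012e+01 -1.000e-02  9.366e+01] w 0.019526713631727522
t 18.95 p [538.66 194.29  63.31] F [ 0.89  0.39 10.52] yaw [-9.012e+01 -1.000e-02  9.366e+01] w 0.019712358891712318
[(0.03, 0), (0.031, 0), (0.032, 0), (0.033, 0), (0.034, 0), (0.035, 0), (0.036, 0), (0.037, 49), (0.038, 463), (0.039, 478), (0.04, 77), (0.041, 10), (0.042, 17), (0.043, 43), (0.044, 36), (0.045, 47), (0.046, 44), (0.047, 45), (0.048, 68), (0.049, 447), (0.05, 1017), (0.051, 359), (0.052, 237), (0.053, 232), (0.054, 46), (0.055, 26), (0.056, 27), (0.057, 26), (0.058, 27), (0.059, 24), (0.06, 29), (0.061, 23), (0.062, 30), (0.063, 31)]
[(0.03, 0), (0.031, 0), (0.032, 0), (0.033, 0), (0.034, 1), (0.035, 0), (0.036, 3), (0.037, 63), (0.038, 459), (0.039, 417), (0.04, 52), (0.041, 3), (0.042, 0), (0.043, 0), (0.044, 0), (0.045, 0), (0.046, 1), (0.047, 1), (0.048, 10), (0.049, 27), (0.05, 36), (0.051, 92), (0.052, 246), (0.053, 203), (0.054, 67), (0.055, 53), (0.056, 289), (0.057, 1003), (0.058, 400), (0.059, 34), (0.06, 23), (0.061, 28), (0.062, 22), (0.063, 27)]
```

The collar underside is now about 41.5 mm up, below the 42 mm needed to turn freely. A little more press, then the twist.

```bash
python3 -m pendant '[{"x":0,"y":0.4,"z":0,"rx":0,"ry":0,"rz":0,"hand":10},{"x":0,"y":0,"z":0,"rx":0,"ry":0.06,"rz":0,"hand":10},{"x":0,"y":0,"z":0,"rx":0,"ry":0.1,"rz":0,"hand":10},{"x":0,"y":0,"z":0,"rx":0,"ry":0.12,"rz":0,"hand":10},{"x":0,"y":0,"z":0,"rx":0,"ry":0.12,"rz":0,"hand":10},{"x":0,"y":0,"z":0,"rx":0,"ry":0.12,"rz":0,"hand":10},{"x":0,"y":0,"z":0,"rx":0,"ry":0.06,"rz":0,"hand":10},{"x":0,"y":0,"z":0,"rx":0,"ry":0,"rz":0,"hand":10}]' 55 && python3 -c "
from h import *
from bench import status
st();print(status.get_state()['wrist_torque'],status.get_state()['joint_pos'])
v=load('s9');cv2.imwrite('pics/s9z.png',cv2.resize(v['p'][270:390,140:300,::-1],None,fx=4,fy=4))"
```

```text
time: 19.95
ee_pos: [0.5385, 0.1942, 0.0629]
tool_rot: [-1.572, -0.001, 1.054]
force: [0.3, 0.2, 11.9]
gripper_width: 0.0193
t 19.95 p [538.54 194.24  62.93] F [ 0.26  0.23 11.89] yaw [-9.008e+01 -6.000e-02  6.039e+01] w 0.019330370341319354
[-0.15334843 -0.02098237  0.00733327] [ 1.41639090e-01  5.70924632e-01  1.53137372e+00 -1.21375820e-04
  1.03751993e+00 -9.12278196e-01]
```

View pics/s9z.png

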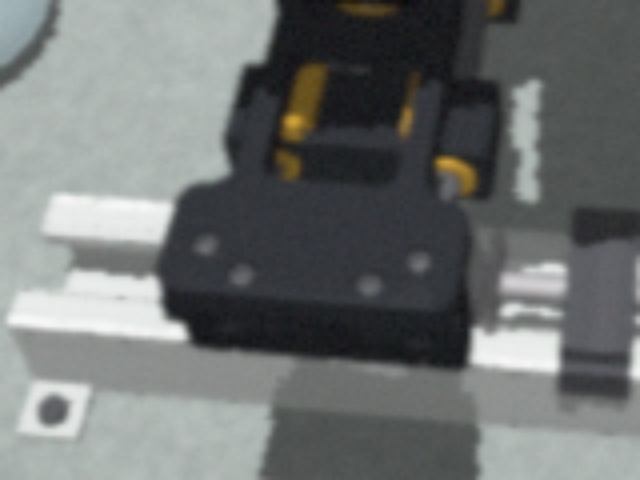

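It turned 33° freely with no torque; the side view only shows the fingers hiding the socket. Completing the remaining 0.99 rad.

```bash
python3 -m pendant '[{"x":0,"y":0,"z":0,"rx":0,"ry":0.13,"rz":0,"hand":10},{"x":0,"y":0,"z":0,"rx":0,"ry":0.17,"rz":0,"hand":10},{"x":0,"y":0,"z":0,"rx":0,"ry":0.17,"rz":0,"hand":10},{"x":0,"y":0,"z":0,"rx":0,"ry":0.17,"rz":0,"hand":10},{"x":0,"y":0,"z":0,"rx":0,"ry":0.17,"rz":0,"hand":10},{"x":0,"y":0,"z":0,"rx":0,"ry":0.12,"rz":0,"hand":10},{"x":0,"y":0,"z":0,"rx":0,"ry":0.06,"rz":0,"hand":10},{"x":0,"y":0,"z":0,"rx":0,"ry":0,"rz":0,"hand":10}]' 55 && python3 -c "
from h import *
from bench import status
st();print(status.get_state()['wrist_torque']);v=snap('wrist','w10')
st()"
```

```text
time: 20.95
ee_pos: [0.5383, 0.1943, 0.0629]
tool_rot: [-1.571, -0.001, 0.064]
force: [-0.6, 0.4, 12.0]
gripper_width: 0.0191
t 20.95 p [538.32 194.33  62.86] F [-0.6   0.38 11.96] yaw [-8.999e+01 -7.000e-02  3.660e+00] w 0.01905265766398085
[0.01000101 0.22784805 0.05258082]
t 21.0 p [538.3  194.35  62.86] F [-0.04  0.88 12.34] yaw [-8.999e+01 -7.000e-02  3.690e+00] w 0.019286675892409306
```

View pics/w10.png

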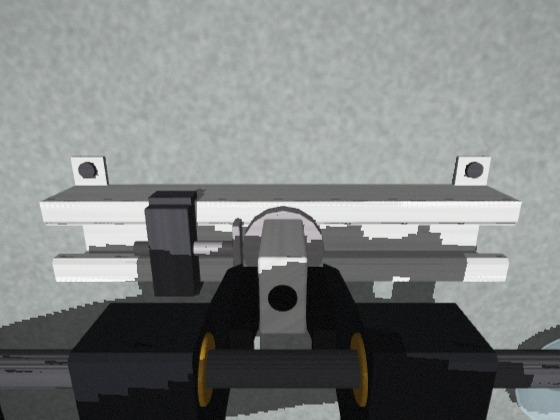

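Twisted to yaw 3.66°. The collar's left edge (col 243) is at the pad's face (col ~242). Letting it rise with a tiny nudge towards the pad.

```bash
python3 -m pendant '[{"x":-0.2,"y":-0.5,"z":0,"rx":0,"ry":0,"rz":0,"hand":10},{"x":-0.1,"y":-0.5,"z":0,"rx":0,"ry":0,"rz":0,"hand":10},{"x":0,"y":-0.5,"z":0,"rx":0,"ry":0,"rz":0,"hand":10},{"x":0,"y":-0.5,"z":0,"rx":0,"ry":0,"rz":0,"hand":10},{"x":0,"y":-0.5,"z":0,"rx":0,"ry":0,"rz":0,"hand":10},{"x":0,"y":-0.5,"z":0,"rx":0,"ry":0,"rz":0,"hand":10},{"x":0,"y":0,"z":0,"rx":0,"ry":0,"rz":0,"hand":10},{"x":0,"y":0,"z":0,"rx":0,"ry":0,"rz":0,"hand":10}]' 55 && python3 -c "
from h import *
st();v=snap('wrist','w11');S=cloud(v)
for n in ('w10','w11'):
  S=cloud(load(n))
  G=S[200:265,245:322].reshape(-1,3);h,e=np.histogram(G[:,2],np.arange(.044,.062,.001));print([(round(float(a),3),int(b)) for a,b in zip(e,h)])
st()
cv2.imwrite('pics/w11z.png',cv2.resize(v['p'][180:280,200:340,::-1],None,fx=5,fy=5,interpolation=cv2.INTER_CUBIC))"
```

```text
time: 22.0
ee_pos: [0.538, 0.1943, 0.0655]
tool_rot: [-1.571, -0.001, 0.065]
force: [-0.1, 0.2, 8.3]
gripper_width: 0.0196
t 22.0 p [538.   194.28  65.53] F [-0.07  0.19  8.26] yaw [-8.999e+01 -6.000e-02  3.700e+00] w 0.019635621909637687
[(0.044, 36), (0.045, 47), (0.046, 38), (0.047, 50), (0.048, 100), (0.049, 686), (0.05, 737), (0.051, 101), (0.052, 24), (0.053, 24), (0.054, 21), (0.055, 28), (0.056, 30), (0.057, 25), (0.058, 26), (0.059, 24), (0.06, 29)]
[(0.044, 30), (0.045, 39), (0.046, 37), (0.047, 35), (0.048, 38), (0.049, 46), (0.05, 50), (0.051, 252), (0.052, 845), (0.053, 491), (0.054, 35), (0.055, 19), (0.056, 23), (0.057, 28), (0.058, 24), (0.059, 31), (0.06, 25)]
t 22.05 p [538.03 194.28  65.54] F [0.08 0.16 8.98] yaw [-8.999e+01 -7.000e-02  3.700e+00] w 0.01926664334735996
```

View pics/w11z.png

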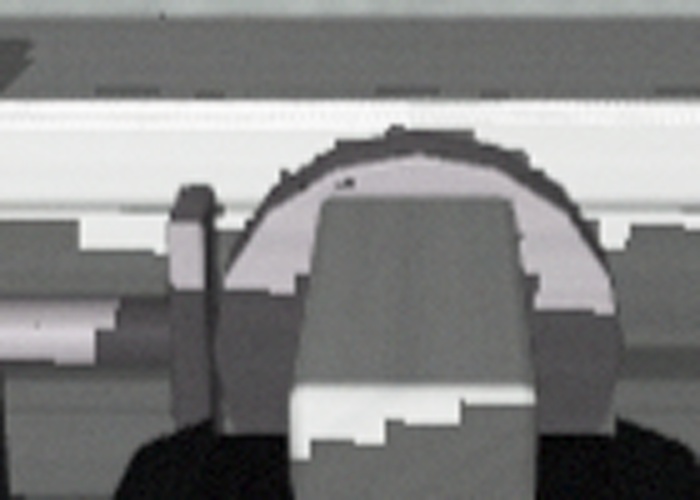

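The collar nearly touches the pad (zoom col ~213), with at most a few tenths of a millimetre between. About 1.3 mm of rise remains.

```bash
python3 -m pendant '[{"x":-0.2,"y":-0.5,"z":0,"rx":0,"ry":0,"rz":0,"hand":10},{"x":-0.1,"y":-0.4,"z":0,"rx":0,"ry":0,"rz":0,"hand":10},{"x":-0.1,"y":-0.4,"z":0,"rx":0,"ry":0,"rz":0,"hand":10},{"x":0,"y":0,"z":0,"rx":0,"ry":0,"rz":0,"hand":10},{"x":0,"y":0,"z":0,"rx":0,"ry":0,"rz":0,"hand":10},{"x":0,"y":0,"z":0,"rx":0,"ry":0,"rz":0,"hand":10},{"x":0,"y":0,"z":0,"rx":0,"ry":0,"rz":0,"hand":10},{"x":0,"y":0,"z":0,"rx":0,"ry":0,"rz":0,"hand":10}]' 55 && python3 -c "
from h import *
st()"
```

```text
time: 23.05
ee_pos: [0.5377, 0.1943, 0.0667]
tool_rot: [-1.571, -0.001, 0.065]
force: [1.6, 0.4, 7.5]
gripper_width: 0.0193
t 23.05 p [537.75 194.26  66.71] F [1.56 0.36 7.54] yaw [-8.999e+01 -8.000e-02  3.700e+00] w 0.019300138411663254
```

```bash
python3 -m pendant '[{"x":-0.1,"y":-0.3,"z":0,"rx":0,"ry":0,"rz":0,"hand":10},{"x":0,"y":-0.2,"z":0,"rx":0,"ry":0,"rz":0,"hand":10},{"x":0,"y":0,"z":0,"rx":0,"ry":0,"rz":0,"hand":10},{"x":0,"y":0,"z":0,"rx":0,"ry":0,"rz":0,"hand":10},{"x":0,"y":0,"z":0,"rx":0,"ry":0,"rz":0,"hand":10},{"x":0,"y":0,"z":0,"rx":0,"ry":0,"rz":0,"hand":10},{"x":0,"y":0,"z":0,"rx":0,"ry":0,"rz":0,"hand":10},{"x":0,"y":0,"z":0,"rx":0,"ry":0,"rz":0,"hand":10}]' 55 && python3 -c "
from h import *
st()"
```

```text
time: 24.05
ee_pos: [0.5376, 0.1942, 0.0668]
tool_rot: [-1.571, -0.001, 0.065]
force: [2.9, 0.6, 5.7]
gripper_width: 0.0192
t 24.05 p [537.58 194.2   66.85] F [2.89 0.6  5.7 ] yaw [-8.999e+01 -7.000e-02  3.700e+00] w 0.01923704646936362
```

Only 0.14 mm of rise for 0.5 mm commanded, and the force fell: the lips are seated in the grooves. The collar is against the pad at about 3 N. Opening and retreating.

```bash
python3 -m pendant '[{"x":0,"y":0,"z":0,"rx":0,"ry":0,"rz":0,"hand":22},{"x":0,"y":0,"z":0,"rx":0,"ry":0,"rz":0,"hand":30},{"x":0,"y":0,"z":0,"rx":0,"ry":0,"rz":0,"hand":40},{"x":0,"y":0,"z":0,"rx":0,"ry":0,"rz":0,"hand":40},{"x":0,"y":0,"z":0,"rx":0,"ry":0,"rz":0,"hand":40},{"x":0,"y":0,"z":0,"rx":0,"ry":0,"rz":0,"hand":40},{"x":0,"y":0,"z":0,"rx":0,"ry":0,"rz":0,"hand":40},{"x":0,"y":0,"z":0,"rx":0,"ry":0,"rz":0,"hand":40}]' && python3 -c "
from h import *
st()" && python3 -m pendant '[{"x":0,"y":-5,"z":0,"rx":0,"ry":0,"rz":0,"hand":40},{"x":0,"y":-10,"z":0,"rx":0,"ry":0,"rz":0,"hand":40},{"x":0,"y":-20,"z":0,"rx":0,"ry":0,"rz":0,"hand":40},{"x":0,"y":-30,"z":0,"rx":0,"ry":0,"rz":0,"hand":40},{"x":0,"y":-30,"z":0,"rx":0,"ry":0,"rz":0,"hand":40},{"x":0,"y":-30,"z":0,"rx":0,"ry":0,"rz":0,"hand":40},{"x":0,"y":0,"z":0,"rx":0,"ry":0,"rz":0,"hand":40},{"x":0,"y":0,"z":0,"rx":0,"ry":0,"rz":0,"hand":40}]' && python3 -c "
from h import *
st();v=snap('wrist','w12')"
```

```text
time: 25.05
ee_pos: [0.5372, 0.1941, 0.0665]
tool_rot: [-1.571, -0.0, 0.064]
force: [-0.5, 0.2, 0.8]
gripper_width: 0.0401
t 25.05 p [537.22 194.1   66.45] F [-0.52  0.22  0.8 ] yaw [-90.    -0.     3.69] w 0.04006060989527709
time: 26.05
ee_pos: [0.5368, 0.194, 0.1906]
tool_rot: [-1.571, 0.001, 0.065]
force: [-0.1, -0.6, 0.6]
gripper_width: 0.04
t 26.05 p [536.77 194.05 190.63] F [-0.08 -0.65  0.62] yaw [-9.001e+01  7.000e-02  3.700e+00] w 0.03999329915671225
```

View pics/w12.png

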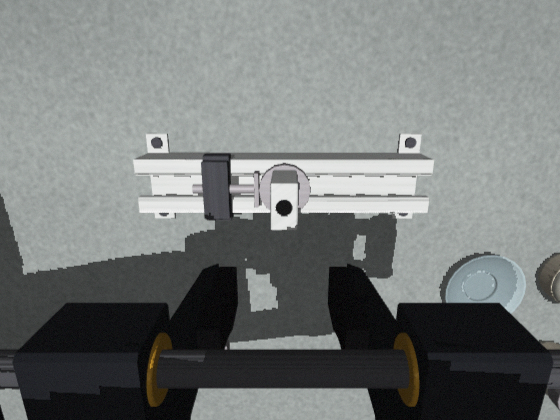

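The socket stands upright in the channel at (285,190), turned across it, with its collar at the pad (col 260). I'll check heights, gap, yaw, and the bystanders.

```bash
python3 - <<'E'
from h import *
np.set_printoptions(precision=2,suppress=True)
t=np.radians(3.7);ax=np.array([np.cos(t),np.sin(t)]);ay=np.array([-ax[1],ax[0]])
v=load('w12');X=cloud(v)[110:245,120:440].reshape(-1,3)*1000;X=X[~np.isnan(X[:,0])];Z=X[:,2]
u=(X[:,:2]-[537,191])@ax;w=(X[:,:2]-[537,191])@ay
print("lip z",np.median(Z[(Z>36)&(Z<44)]))
T=X[(Z>97)&(Z<108)];print("top z",np.median(T[:,2]),cv2.minAreaRect(T[:,:2].astype(np.float32)))
C=(abs(w-3.5)<24)&(u>-19.5)&(u<27)&(Z>50)&(Z<58);print("collar top z",np.median(Z[C]),"u range",np.percentile(u[C],[1,99]))
P=(abs(w-3.5)<9)&(u>-40)&(u<-8)&(Z>49)&(Z<58);h,e=np.histogram(u[P],np.arange(-30,-8,.5));print([(float(a),int(b)) for a,b in zip(e,h)])
S=(Z>53.5)&(Z<57)&(u<-30);print("stop u",np.percentile(u[S],[1,99]))
for n in("top",):
    v=snap(n,"t12");X=cloud(v)
    for k,(a,b,c,d),lo,hi in(("ps",(270,245,312,285),.04,.055),("bg",(275,160,305,188),.02,.035)):
        P=X[b:d,a:c].reshape(-1,3);Q=P[(P[:,2]>lo)&(P[:,2]<hi)]; print(k,len(Q),np.median(Q,0)*1000)
snap("side","s12");st()
v=load('s12');cv2.imwrite('pics/s12z.png',cv2.resize(v['p'][260:400,130:370,::-1],None,fx=3,fy=3))
E
```

```text
lip z 39.026778369527264
top z 102.16685618680356 ((538.8731689453125, 194.70079040527344), (19.59831428527832, 36.25190353393555), 4.358194351196289)
collar top z 54.11898625203371 u range [-19.35  23.64]
[(-30.0, 6), (-29.5, 7), (-29.0, 1), (-28.5, 8), (-28.0, 0), (-27.5, 7), (-27.0, 5), (-26.5, 2), (-26.0, 6), (-25.5, 0), (-25.0, 7), (-24.5, 2), (-24.0, 7), (-23.5, 1), (-23.0, 20), (-22.5, 10), (-22.0, 11), (-21.5, 19), (-21.0, 3), (-20.5, 19), (-20.0, 8), (-19.5, 13), (-19.0, 5), (-18.5, 1), (-18.0, 16), (-17.5, 3), (-17.0, 17), (-16.5, 11), (-16.0, 9), (-15.5, 21), (-15.0, 0), (-14.5, 20), (-14.0, 8), (-13.5, 12), (-13.0, 21), (-12.5, 0), (-12.0, 19), (-11.5, 5), (-11.0, 15), (-10.5, 20), (-10.0, 0), (-9.5, 3), (-9.0, 0)]
stop u [-65.99 -44.52]
ps 219 [466.89  -8.3   48.14]
bg 175 [631.89  -7.73  28.13]
t 26.2 p [536.77 194.03 190.34] F [ 0.38 -0.28  1.33] yaw [-90.01   0.11   3.7 ] w 0.04028365365127993
```

View pics/s12z.png

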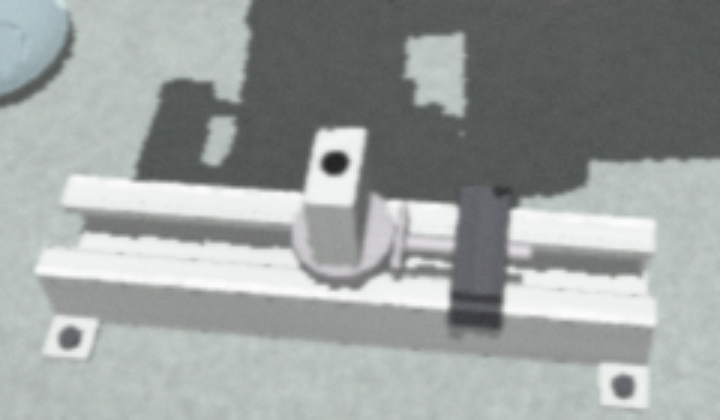

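The collar is 45 mm up, against the pad (zoom ~(397,245)). The pad and bystanders have not moved, so I'm handing in.

```bash
python3 -c "
from bench import finish_job
print(finish_job())"
```

```text
the job is handed in; nothing more can be done
None
```

The rod socket is locked in the channel with its collar against the stop's pad, and I handed the job in at about 26 s of the 61 s allowed. The hand-in reports no verdict.

I took the socket from the block and lowered its nut lengthwise into the slot without meeting resistance. I slid it along until the collar touched the pad at about 2.5 N. I then pressed it down to a collar height of about 41 mm and turned it 90° with no noticeable torque. I let it rise until the lips stopped it, then opened the gripper and backed off upwards.

**Last checks, all after letting go:**
- **Height:** the collar's underside is about 45 mm above the channel's underside, after correcting for the wrist camera reading about 1 mm low.
- **Angle:** the nut is across the channel to within about 1°, and the socket looks upright.
- **Pad:** the collar touches it, with a last contact force of about 3 N, well under the 16 N that shifts it. The pad and stop read the same as at the start to within about 1 mm.
- **Pressing force:** the downward push peaked at about 14 N at the readings between moves, against the 45 N limit.
- **Bystanders:** the plain socket and the bung are within 1 mm of where they started.
- **Robot:** the gripper is clear, about 190 mm above the bench.

No check failed. The three cameras disagreed on the channel's position by about 2 mm. I settled it by measuring the held collar against the slot in one wrist picture, and the nut then went in freely.

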